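# Bench-test the long pedal

## Robot

A 6-joint arm with a two-finger parallel gripper is mounted at the origin on the work surface. World frame = base frame: x ahead of the robot, y to its left, z up, the work surface at z = 0. Lengths are in m, angles in rad, forces in N, time in s.
With the tool pointing down it reaches from about 0.35 to 0.975 m from the base axis. Payload 17.4 kg.
Tool frame: the origin (TCP) lies on the centre line of the jaws, within the pads' length; the fingertips stand 19 mm ahead of it and the grasp point (between the pads) is the TCP (arm.tcp_to_tips is the distance from the TCP to the fingertips, in m); z points along the fingers, y is the line along which they close (so a half turn about z gives the same grasp; the last joint's range is limited). The gripper opens to 85 mm and grips with 20 to 120 N. Pads are 22 mm wide; open, the fingers measure 114 mm over their backs; the gripper's body (76 mm by 85 mm) begins 54 mm behind the grasp point. The pads swing forward as they close: fully open they stand 13 mm farther back than shut.
Start: joints at [1.186, 0.116, 1.442, -0, 1.584, -0.038], TCP at [0.229, 0.635, 0.25] pointing down, gripper open.
Joint ranges: [-2.83, 2.83], [-0.83, 2.19], [0.07, 2.5], [-1.14, 4.28], [0.01, 3], [-2.97, 2.97]. Speed limits (rad/s): [1.89, 1.89, 2.22, 3.14, 3.14, 3.14].

## Interface

Orientations are given as a unit quaternion [w, x, y, z].
In Python, from bench import readout, vision, workorder, boxes_of, silhouettes, spot_point, arm gives the robot as it stands.
- The arm moves only by the tool servo_tool, never from a script. Its argument "commands" is a list of rows, each a list of 5 numbers: the shift along the tool's x, y, z in m, then the turn about the tool's z in degrees, then the closure in counts, from 0 (fully open) to 255 (shut). In form: [[tx, ty, tz, yaw, jaw], ...]. A call has 1 to 12 rows; each row shifts and turns the commanded pose from where the row before left it, along the tool's axes as they then stand; what a row does not reach is not made up. A row lasts 1/8 s, in which the tool goes at most 62.5 mm and 10.7 degrees, less where a joint would pass 70% of its speed; a pose out of reach is approached as far as the arm can. A call with a gripper value outside its range is refused whole. The fingers move at their own pace and stop on an object; the grip force is fixed at half the most. Time passes only in rows, so rows that do not move let the fingers close. It gives the time, the measured TCP pose, the force, the opening and the grip force at its end, in the units of the state.
- readout.observe(): the state, without advancing time (a new reading comes with each control period).
- vision.snapshot(name): name is "scene" or "side" or "wrist"; returns (picture, depth): 420x560x3 uint8, blue, green, red; 420x560 float32, m along the optical axis (not along the pixel's ray), 0 where there is no reading.
- vision.camera_model(name): a dict with "fx", "fy", "cx", "cy" (pixels), "k1" (the pictures are not rectified: a ray, as slopes to the right and down, at radius r is drawn at 1 + k1 r^2 times it, then the intrinsics apply), "position" and "rotation" of the camera in the world; the wrist camera has in their place "T_tool_cam" (4x4, takes a point from camera to tool coordinates, whose origin is the TCP and whose axes are the flange's). Camera axes: x right, y up, looking along -z (the intrinsics and any distortion apply to the point x, -y, -z); pixel columns grow to the right and rows downward; lengths in m; the calibration is good to about 2 mm. A picture is of the moment at which its call begins: read the wrist's pose just before it. camera_model takes no time and is no camera call.
- workorder.job_done(): hands the job in; it is judged then, once.
Trained networks look in the newest picture that a camera, given by its name, has taken for a name from the list of things; names that differ only in an ending like _2 or _b are one class to them, and where a whole thing is asked for, a point or a joint stands for the part that bears it (a point fixed in the world has none). Each returns a list of dicts, best first, with "confidence" (0 to 1); they miss things now and then, are a little off and sometimes report something else, mostly with a low value. They report only what shows in the picture. A call takes as long as a camera call.
- boxes_of(thing, camera): "location" ([x, y, z] in m, in world coordinates, good to about 4 mm: the middle of the surface that is visible of it).
- silhouettes(thing, camera): "mask" (420x560 bool, what is visible of it).
- spot_point(thing, camera): "location" ([x, y, z] in m, in world coordinates, good to about 4 mm: a listed point, or the origin of a listed thing).
The state is a dict: "t": time; "joints": joint angles; "joint_vel": joint speeds; "joint_torque": joint torques, N m; "position": TCP position; "ee_rot": TCP orientation; "wrist_force": force on the tool from outside, world axes, zero at the start; "ft_torque": the same for the moment, N m; "finger_gap": finger opening in m; "grasp_force": force on a finger pad.
Only numpy, scipy, OpenCV 4.12 (cv2) and the standard library are available. Lean on these libraries where they do the work, as an engineer would, in place of code of your own. Each camera call takes 0.05 s, during which the arm holds its last target. There are 200 camera calls.

## Task

Test the long, narrow pedal on the workshop bench: push its plate down against the spring until it lies level on its stop, keep it down there for a full two seconds so the sensor reading can settle, then let go so that it springs right back up. Do not press the short, wide pedal, and do not shift the meter.

Things in the scene. Friction and masses are not known exactly. Their poses are not given: they have to be found in the camera images.
- long_pad (a point): Press point on the ribbed upper face of the long pedal's plate, on its centre line, 120 mm from the hinge, 40 mm from the free end. Axes: x along the plate from hinge to free end (sloping upward while raised), y across the plate, z out of its face. The point is about 97 mm above the bench at rest and 39 mm when the plate is level.
- long_pedal (a joint): Long pedal: aluminium plate 160 x 45 x 10 mm with black ribs, hinged 30 mm above the bench at the far end of a fixed 190 x 75 mm steel base. Angle in rad: 0 at rest (free end, toward the robot, up 30 degrees), grows when pushed down, 0.52 = level on its stop. At the press point about 4 N starts it, 11 to 15 N brings it level; let go, it springs back in under 1 s.
- short_pedal (a joint): The same angle for the short, wide pedal, a bystander of the same materials and slope: plate 90 x 90 mm, its free end about 84 mm above the bench. It stands 220 mm or more to the left or right of the long one, centre to centre.
- meter: Grey hand-held meter propped up on the bench at one side, 90 mm wide, about 180 mm tall and 130 mm deep, display and dial on the face away from the robot. Bystander. Origin at its underside, x from its face to its back (toward the robot), z up.

How it is judged:
By the outcome, as a careful person would: the job done as asked, in the order asked, and still so for the second after the job is handed in, with the robot touching nothing.
It also fails if it takes over 34 s, if anything falls off the work surface, if the arm or the gripper's body presses on something with over 40 N, if the wrist force passes 120 N, or if a joint passes its speed limit or range.

## Working session

There is one attempt and no reset: what is moved stays moved. The work goes in short steps, Python scripts to look and compute and a tool call to move; the robot and the scene stay as the last step left them, time stands still between calls to the robot, and variables do not carry over. Pictures are saved under pics/ and viewed, at most 10 in all, crops included, and the job is handed in when it is done.

Besides the shell and the picture viewer there is one more tool, called after ">>>" by a JSON object that holds its "fn" and its "kwargs". servo_tool: Moves the arm, as the interface text tells. Its arguments: {"type":"object","properties":{"commands":{"type":"array","items":{"type":"array","items":{"type":"number"}}}},"required":["commands"]}

```bash
mkdir -p pics; python3 - <<'E'
from bench import readout, vision, boxes_of, spot_point
import cv2,numpy as np
s=readout.observe();print(s['t'],s['position'],s['ee_rot'],s['wrist_force'])
for c in ['scene','side']:
    p,d=vision.snapshot(c);cv2.imwrite(f'pics/{c}0.png',p)
    print(c,vision.camera_model(c)['position'])
    for t in ['long_pad','short_pedal','meter']:
        for f in (spot_point,boxes_of):
            print(t,f.__name__,[(np.round(q['location'],3),round(q['confidence'],2)) for q in f(t,c)[:3]])
    print('longbox',[(np.round(q['location'],3),round(q['confidence'],2)) for q in boxes_of('long_pedal',c)[:3]])
E
```

```text
0.0 [0.22938853 0.63463299 0.24952232] [-1.11446450e-04  1.72549226e-01  9.85000707e-01 -6.00062976e-04] [-0.14546399  0.18871846 -0.1906814 ]
scene [1.97661596 0.11364644 1.00186563]
long_pad call [(array([0.44 , 0.24 , 0.102]), 0.56)]
long_pad call [(array([0.475, 0.238, 0.079]), 0.74)]Traceback (most recent call last):
  File "<stdin>", line 9, in <module>
ValueError: it knows: long_pad, meter
```

```bash
cat > m.py <<'E'
from bench import readout, vision, boxes_of, spot_point, silhouettes
import cv2,numpy as np
def world(c,m,d):
    k=vision.camera_model(c); v,u=np.nonzero(m&(d>0)); z=d[v,u]
    K=np.array([[k['fx'],0,k['cx']],[0,k['fy'],k['cy']],[0,0,1]])
    q=cv2.undistortPoints(np.c_[u,v].astype(np.float64)[:,None],K,np.array([k['k1'],0,0,0,0.]))[:,0]
    P=np.c_[q[:,0]*z,-q[:,1]*z,-z]
    return P@np.array(k['rotation']).T+np.array(k['position'])
E
python3 - <<'E'
from m import *
for c in ['scene','side']:
    p,d=vision.snapshot(c);cv2.imwrite(f'pics/{c}1.png',p)
    print(c,vision.camera_model(c)['position'],vision.camera_model(c)['rotation'])
    for t in ['long_pad','meter']:
        print(t,[(np.round(q['location'],3),round(q['confidence'],2)) for q in spot_point(t,c)[:3]])
    for t in ['long_pad','meter']:
      for s in silhouettes(t,c)[:2]:
        W=world(c,np.array(s['mask']),d)
        if len(W)<20: continue
        print(t,s['confidence'],len(W),np.round(np.percentile(W,[2,50,98],axis=0),3).tolist())
        if t=='long_pad':
            W=W[(W[:,2]>.03)&(W[:,2]<.13)];m=np.median(W,0);e=np.linalg.svd(W-m,full_matrices=False)[2];print(m,np.round(e,3).tolist())
            v=np.array(s['mask']);p[...,2][v]=255
    cv2.imwrite(f'pics/{c}1m.png',p)
E
```

```text
scene [1.97661596 0.11364644 1.00186563] [0.60277489 0.31978147 0.35801614 0.63735915]
long_pad [(array([0.437, 0.239, 0.1  ]), 0.78)]
meter [(array([ 0.471, -0.516,  0.   ]), 0.73)]Traceback (most recent call last):
  File "<stdin>", line 9, in <module>
  File "m.py", line 8, in world
    return P@np.array(k['rotation']).T+np.array(k['position'])
           ~^~~~~~~~~~~~~~~~~~~~~~~~~~
ValueError: matmul: Input operand 1 has a mismatch in its core dimension 0, with gufunc signature (n?,k),(k,m?)->(n?,m?) (size 4 is different from 3)
```

View pics/scene1.png

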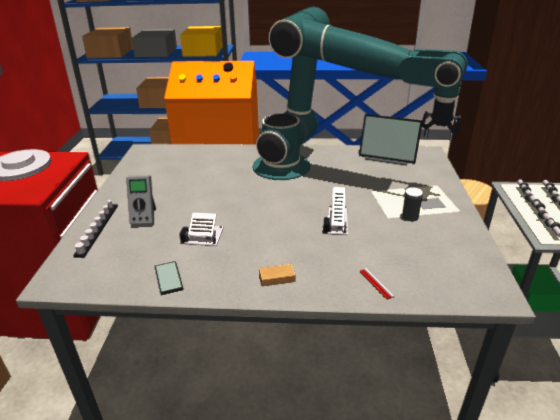

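The scene camera looks from the far side. The long pedal is at about pixel (338,210), the short one at (203,229) and the meter at (140,200). A laptop (390,140) and a cup (412,205) stand near the long pedal.

```bash
sed -i "s/^    return P.*/    w,x,y,z_=k['rotation']\n    return R.from_quat([x,y,z_,w]).apply(P)+np.array(k['position'])/; 1i from scipy.spatial.transform import Rotation as R" m.py
python3 - <<'E'
from m import *
for c in ['scene','side']:
    p,d=vision.snapshot(c)
    for t in ['long_pad','meter']:
        print(t,[(np.round(q['location'],3),round(q['confidence'],2)) for q in spot_point(t,c)[:3]])
    for t in ['long_pad','meter']:
      for s in silhouettes(t,c)[:2]:
        W=world(c,np.array(s['mask']),d)
        if len(W)<20: continue
        print(t,s['confidence'],len(W),np.round(np.percentile(W,[2,50,98],axis=0),3).tolist())
        if t=='long_pad':
            W=W[(W[:,2]>.03)&(W[:,2]<.13)];m=np.median(W,0);e=np.linalg.svd(W-m,full_matrices=False)[2];print(m,np.round(e,3).tolist())
            v=np.array(s['mask']);p[...,2][v]=255
    cv2.imwrite(f'pics/{c}2m.png',p)
E
```

```text
long_pad [(array([0.439, 0.24 , 0.099]), 0.91)]
meter [(array([ 0.472, -0.516,  0.001]), 0.87)]
long_pad 0.81 452 [[0.404, 0.214, 0.039], [0.474, 0.237, 0.076], [0.539, 0.26, 0.115]]
[0.4738448  0.23731638 0.07602997] [[0.871, -0.052, -0.489], [-0.059, -0.998, 0.002], [-0.489, 0.027, -0.872]]
meter 0.96 1123 [[0.439, -0.555, 0.021], [0.489, -0.51, 0.102], [0.528, -0.473, 0.179]]
long_pad [(array([0.437, 0.241, 0.101]), 0.5)]
meter [(array([ 0.476, -0.517, -0.004]), 0.59)]
long_pad 0.49 236 [[0.4, 0.21, 0.001], [0.467, 0.226, 0.081], [0.576, 0.354, 0.116]]
[0.45841945 0.22322946 0.08407372] [[0.871, -0.055, -0.488], [0.102, 0.992, 0.07], [0.48, -0.111, 0.87]]
meter 0.71 3002 [[0.399, -0.566, 0.009], [0.424, -0.533, 0.1], [0.494, -0.487, 0.18]]
```

View pics/side2m.png

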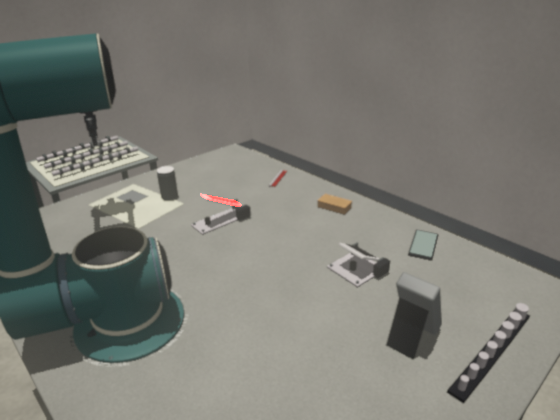

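The red mask (about 200–242, 195–207) lies on the long pedal's plate, and both views agree on the pad: (0.438, 0.240, 0.10). Next I check the obstacles on the way.

```bash
python3 - <<'E'
from m import *
from bench import arm
print(arm.tcp_to_tips)
p,d=vision.snapshot('scene')
for n,(u0,u1,v0,v1) in dict(laptop=(362,415,118,158),cup=(404,421,190,219),short=(182,220,214,242)).items():
    m=np.zeros(d.shape,bool);m[v0:v1,u0:u1]=1
    print(n,np.round(np.percentile(world('scene',m,d),[2,50,98],axis=0),3).tolist())
E
```

```text
0.019
laptop [[-0.161, 0.388, 0.012], [-0.107, 0.501, 0.101], [-0.054, 0.613, 0.187]]
cup [[0.392, 0.488, 0.001], [0.447, 0.515, 0.073], [0.458, 0.561, 0.118]]
short [[0.438, -0.361, -0.001], [0.592, -0.263, 0.042], [0.631, -0.205, 0.079]]
```

>>> {"fn": "servo_tool", "kwargs": {"commands": [[-0.033,-0.03,0,0,255],[-0.033,-0.03,0,0,255],[-0.033,-0.03,0,0,255],[-0.033,-0.03,0,0,255],[-0.033,-0.03,0,0,255],[-0.033,-0.03,0,0,255],[-0.033,-0.03,0,0,255],[-0.033,-0.03,0,0,255],[-0.033,-0.03,0,0,255],[-0.032,-0.03,0,0,255],[0,0,0.03,-8,255],[0,0,0.03,-8,255]]}}

```text
t: 2.4
position: [0.4372, 0.2403, 0.1899]
ee_rot: [0.0, 0.032, 0.999, 0.0]
wrist_force: [0.4, 0.3, -0.0]
finger_gap: 0.0002
grasp_force: 0.0
```

```bash
python3 - <<'E'
from m import *
p,d=vision.snapshot('wrist');s=readout.observe()
cv2.imwrite('pics/w1.png',p)
w,x,y,z=s['ee_rot'];print(s['t'],s['position'],s['joints'],s['wrist_force'],s['finger_gap'],'\n',R.from_quat([x,y,z,w]).as_matrix().round(3))
for c in ['wrist']:print([(np.round(q['location'],3),round(q['confidence'],2)) for q in spot_point('long_pad',c)[:3]])
E
```

```text
2.45 [0.43595506 0.2399739  0.18549986] [ 4.51919023e-01 -2.51946014e-01  1.89601055e+00  1.74170782e-05
  1.50157036e+00 -1.06216830e+00] [-1.03201864 -0.08546393 -4.92914186] -8.901234804614687e-05 
 [[-0.998  0.057 -0.004]
 [ 0.057  0.998 -0.002]
 [ 0.004 -0.002 -1.   ]]
[(array([0.442, 0.241, 0.103]), 0.59)]
```

View pics/w1.png

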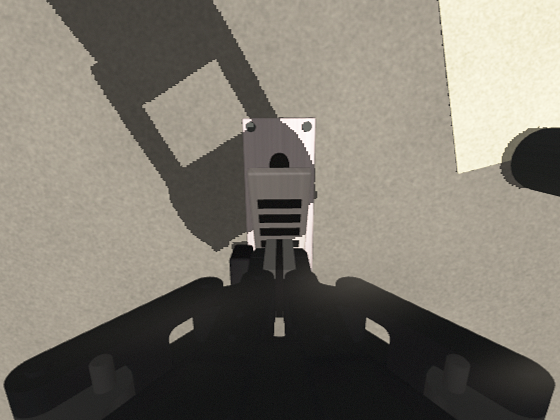

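The wrist view shows the closed fingers centred on the ribbed plate near (280,250) and aligned with it, with nothing else nearby. Now I go down to just above it.

>>> {"fn": "servo_tool", "kwargs": {"commands": [[0,0,0.014,0,255],[0,0,0.014,0,255],[0,0,0.014,0,255],[0,0,0.014,0,255],[0,0,0,0,255],[0,0,0,0,255]]}}

```text
t: 3.25
position: [0.437, 0.241, 0.1347]
ee_rot: [0.0, 0.034, 0.999, 0.0]
wrist_force: [-0.2, -0.2, -0.0]
finger_gap: -0.0001
grasp_force: 0.0
```

>>> {"fn": "servo_tool", "kwargs": {"commands": [[0,0,0.004,0,255],[0,0,0.004,0,255],[0,0,0.004,0,255],[0,0,0.004,0,255],[0,0,0,0,255],[0,0,0,0,255]]}}

```text
t: 4.0
position: [0.4372, 0.2409, 0.1187]
ee_rot: [0.0, 0.034, 0.999, 0.0]
wrist_force: [2.8, -0.5, 2.7]
finger_gap: 0.0
grasp_force: 1.7
```

Contact came at the expected height. I press along the arc to about 7 mm short of level.

>>> {"fn": "servo_tool", "kwargs": {"commands": [[0.002,0,0.0045,0,255],[0.002,0,0.0045,0,255],[0.002,0,0.0045,0,255],[0.002,0,0.0045,0,255],[0.002,0,0.0045,0,255],[0.002,0,0.0045,0,255],[0.002,0,0.0045,0,255],[0.002,0,0.0045,0,255],[0.001,0,0.0045,0,255],[0.001,0,0.0045,0,255],[0.001,0,0.004,0,255],[0.001,0,0.004,0,255]]}}

```text
t: 5.5
position: [0.4179, 0.2423, 0.0661]
ee_rot: [0.001, 0.034, 0.999, 0.0]
wrist_force: [7.1, -2.5, 7.1]
finger_gap: -0.0001
grasp_force: 4.2
```

>>> {"fn": "servo_tool", "kwargs": {"commands": [[0,0,0.002,0,255],[0,0,0.002,0,255],[0,0,0,0,255]]}}

```text
t: 5.88
position: [0.4175, 0.2423, 0.062]
ee_rot: [0.001, 0.034, 0.999, 0.0]
wrist_force: [3.3, -1.4, 8.7]
finger_gap: 0.0
grasp_force: 4.4
```

>>> {"fn": "servo_tool", "kwargs": {"commands": [[0,0,0.0015,0,255],[0,0,0,0,255]]}}

```text
t: 6.12
position: [0.4174, 0.2423, 0.0605]
ee_rot: [0.001, 0.034, 0.999, 0.0]
wrist_force: [1.1, -1.9, 10.6]
finger_gap: 0.0001
grasp_force: 4.5
```

>>> {"fn": "servo_tool", "kwargs": {"commands": [[0,0,0.0015,0,255],[0,0,0,0,255]]}}

```text
t: 6.38
position: [0.4173, 0.2423, 0.0589]
ee_rot: [0.001, 0.034, 0.999, 0.0]
wrist_force: [0.7, -1.7, 9.9]
finger_gap: -0.0001
grasp_force: 4.7
```

>>> {"fn": "servo_tool", "kwargs": {"commands": [[0,0,0.001,0,255],[0,0,0,0,255]]}}

```text
t: 6.62
position: [0.4172, 0.2423, 0.0579]
ee_rot: [0.0, 0.034, 0.999, 0.0]
wrist_force: [0.1, -2.4, 9.7]
finger_gap: 0.0003
grasp_force: 4.8
```

>>> {"fn": "servo_tool", "kwargs": {"commands": [[0,0,0.001,0,255],[0,0,0,0,255]]}}

```text
t: 6.88
position: [0.4171, 0.2423, 0.057]
ee_rot: [0.0, 0.034, 0.999, 0.0]
wrist_force: [-1.4, -1.9, 9.9]
finger_gap: -0.0
grasp_force: 5.0
```

>>> {"fn": "servo_tool", "kwargs": {"commands": [[0,0,0.001,0,255],[0,0,0,0,255]]}}

```text
t: 7.12
position: [0.4172, 0.2424, 0.0566]
ee_rot: [0.0, 0.034, 0.999, 0.0]
wrist_force: [-6.1, -4.7, 18.5]
finger_gap: -0.0001
grasp_force: 9.6
```

>>> {"fn": "servo_tool", "kwargs": {"commands": [[0,0,0.001,0,255],[0,0,0,0,255]]}}

```text
t: 7.38
position: [0.4172, 0.2424, 0.0563]
ee_rot: [0.0, 0.034, 0.999, 0.0]
wrist_force: [-10.4, -6.0, 28.0]
finger_gap: 0.0
grasp_force: 14.3
```

The force jumped from 10 N to 28 N, so the plate is on its stop. I hold for more than 2 s and check the picture meanwhile.

>>> {"fn": "servo_tool", "kwargs": {"commands": [[0,0,0,0,255],[0,0,0,0,255],[0,0,0,0,255],[0,0,0,0,255],[0,0,0,0,255],[0,0,0,0,255],[0,0,0,0,255],[0,0,0,0,255],[0,0,0,0,255],[0,0,0,0,255],[0,0,0,0,255],[0,0,0,0,255]]}}

```text
t: 8.88
position: [0.4172, 0.2424, 0.0563]
ee_rot: [0.0, 0.034, 0.999, 0.0]
wrist_force: [-10.5, -6.8, 29.8]
finger_gap: -0.0001
grasp_force: 14.4
```

```bash
python3 - <<'E'
from m import *
p,d=vision.snapshot('side');cv2.imwrite('pics/s3.png',cv2.resize(p[160:260,160:300],None,fx=5,fy=5,interpolation=2))
p,d=vision.snapshot('scene')
for s in silhouettes('long_pad','scene')[:1]:
    W=world('scene',np.array(s['mask']),d);print(np.round(np.percentile(W,[5,50,95],axis=0),3).tolist())
    print([np.median(W[(W[:,0]>a)&(W[:,0]<a+.02),2]).round(4) for a in (.46,.48,.5,.52)])
print(readout.observe()['wrist_force'])
E
```

```text
[[0.412, 0.218, 0.035], [0.474, 0.235, 0.04], [0.534, 0.257, 0.044]]
[np.float64(0.0394), np.float64(0.0402), np.float64(0.0397), np.float64(0.0395)]
[-9.4267117  -5.84595166 29.57932366]
```

View pics/s3.png

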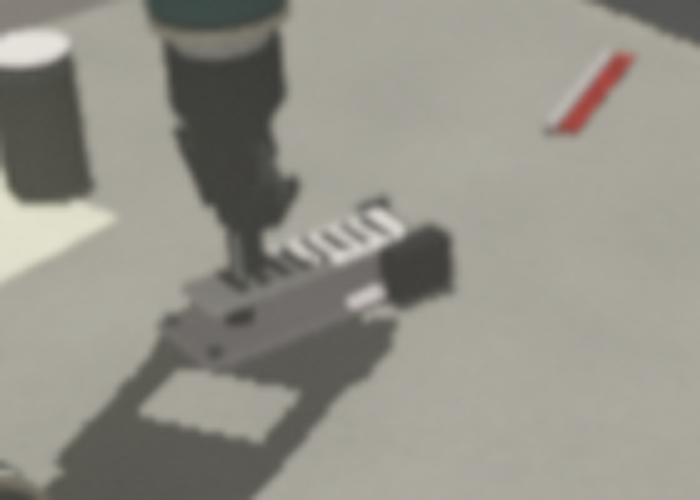

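The crop shows the plate lying level, with the fingers near (250,265) on it. The depth agrees, with a face height of 39–40 mm all along. I hold a bit more, then lift straight up.

>>> {"fn": "servo_tool", "kwargs": {"commands": [[0,0,0,0,255],[0,0,0,0,255],[0,0,0,0,255],[0,0,0,0,255],[0,0,0,0,255],[0,0,0,0,255],[0,0,0,0,255],[0,0,0,0,255],[0,0,0,0,255],[0,0,0,0,255]]}}

```text
t: 10.28
position: [0.4172, 0.2424, 0.0563]
ee_rot: [0.0, 0.034, 0.999, 0.0]
wrist_force: [-11.4, -5.8, 28.3]
finger_gap: -0.0001
grasp_force: 14.4
```

>>> {"fn": "servo_tool", "kwargs": {"commands": [[0,0,-0.02,0,255],[0,0,-0.04,0,255],[0,0,-0.04,0,255],[0,0,-0.04,0,255],[0,0,-0.03,0,255],[0,0,-0.02,0,255],[0,0,0,0,255],[0,0,0,0,255],[0,0,0,0,255],[0,0,0,0,255],[0,0,0,0,255],[0,0,0,0,255]]}}

```text
t: 11.78
position: [0.4169, 0.2422, 0.2442]
ee_rot: [-0.0, 0.034, 0.999, -0.0]
wrist_force: [0.0, 0.0, 0.4]
finger_gap: 0.0001
grasp_force: 0.0
```

```bash
python3 - <<'E'
from m import *
p,d=vision.snapshot('scene');cv2.imwrite('pics/e.png',p)
for t in ['long_pad','meter']:print(t,[(np.round(q['location'],3),round(q['confidence'],2)) for q in spot_point(t,'scene')[:3]])
E
```

```text
long_pad [(array([0.438, 0.24 , 0.099]), 0.85)]
meter [(array([ 0.473, -0.516, -0.   ]), 0.97)]
```

View pics/e.png

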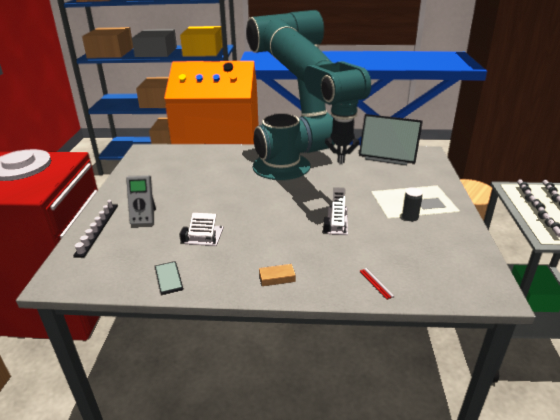

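The long pedal (338,210) is back up at its rest height, the gripper (342,150) is clear of it, and the short pedal (203,229) and the meter (140,200) are where they were.

```bash
python3 -c "
from bench import workorder;print(workorder.job_done())"
```

```text
the job is handed in; nothing more can be done
None
```

I pressed the long pedal level onto its stop, held it there for about 2.9 s and released it; it sprang back to its rest height, the short pedal and meter were not touched, and the job is handed in at about 12 s.

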